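# Turn out the oblong loaf

### The arm

A 7-joint arm with a two-finger parallel gripper is mounted at the origin on the work surface. World frame = base frame: x ahead of the robot, y to its left, z up, the work surface at z = 0. Lengths are in m, angles in rad, forces in N, time in s.
With the tool pointing down it reaches from about 0.425 to 0.975 m from the base axis. Payload 16.7 kg.
Tool frame: the origin (TCP) lies on the centre line of the jaws, within the pads' length; the fingertips stand 25 mm ahead of it and the grasp point (between the pads) lies 6 mm ahead of it (finger_overhang is the distance from the TCP to the fingertips, in m); z points along the fingers, y is the direction in which the jaws open and shut (so a half turn about z gives the same grasp; the last joint's range is limited). The gripper opens to 85 mm and grips with 20 to 120 N. Pads are 22 mm wide; open, the fingers measure 114 mm over their backs; the gripper's body (76 mm by 85 mm) begins 54 mm behind the grasp point. The pads swing forward as they close: fully open they stand 13 mm farther back than shut.
Start: joints at [1.099, 0.426, 0.074, 1.606, -0.034, 1.111, -0.067], TCP at [0.214, -0.64, 0.256] pointing down, gripper open.
Joint ranges: [-2.85, 2.85], [-0.5, 2.14], [-1.23, 1.37], [0.21, 2.46], [-1.02, 4.16], [0.16, 2.05], [-2.73, 2.73]. Speed limits (rad/s): [1.89, 1.89, 2.39, 2.39, 3.01, 3.01, 3.01].

### API

Orientations are given as a rotation vector (axis times angle).
In Python, from rig import * gives the robot as it stands. The module is installed in compiled form; this text tells all that it offers.
- The arm moves only by the tool play_rows, never from a script. Its argument "motion" is a list of rows, each a list of 3 entries, a list of its own where there are three numbers: the shift along the tool's x, y, z in mm, then the turn, a rotation vector about the tool's x, y, z in rad, then the opening, from -1 (shut) to 1 (fully open). A call has 1 to 10 rows; each row shifts and turns the commanded pose from where the row before left it, along the tool's axes as they then stand; what a row does not reach is not made up. A row lasts 1/12 s, in which the tool goes at most 41.7 mm and 7.16 degrees, less where a joint would pass 70% of its speed; a pose out of reach is approached as far as the arm can. A call is refused whole if a number of a shift passes 41.7 or a number of a turn 0.125, either way. A call with a gripper value outside its range is refused whole. The fingers move at their own pace and stop on an object; "squeeze" is the grip in N (left out, the last holds). Time passes only in rows, so rows that do not move let the fingers close. It gives the time, the measured TCP pose, the force and the opening at its end, in the units of the state.
- get_obs(): the state, without advancing time (a new reading comes with each control period).
- get_image(name): name is "side" or "top"; returns a dict with "image" (420x560x3 uint8, red, green, blue), "range_z" (420x560 float32, m along the optical axis (not along the pixel's ray), 0 where there is no reading), "K" (3x3 intrinsics, pixels), "R" (3x3) and "t" (3): a world point X has camera coordinates R X + t. Camera axes: x right, y down, z forward; pixel columns grow to the right and rows downward; lengths in m; the calibration is good to about 2 mm. A picture is of the moment at which its call begins.
- close_job(): hands the job in, once; it reports no verdict.
The state is a dict: "t": time; "q": joint angles; "joint_velocities": joint speeds; "joint_efforts": joint torques, N m; "tcp_pos": TCP position; "ee_rot": TCP orientation; "ft_force": force on the tool from outside, world axes, zero at the start; "torque": the same for the moment, N m; "gripper_width": finger opening in m.
Only numpy, scipy, OpenCV 4.12 (cv2) and the standard library are available. Lean on these libraries where they do the work, as an engineer would, in place of code of your own. Each camera call takes 0.05 s, during which the arm holds its last target. There are 200 camera calls.

### The job

Lift the oblong loaf straight up out of its baking mould and set it down gently, right way up, in the middle of the wire cooling rack, lying lengthwise along the rack. Do not drop it, and leave the round and the square bake sitting in their moulds.

Things in the scene. Friction and masses are not known exactly. Their poses are not given: they have to be found in the camera images.
- loaf_center (a point): Centre (half-way up) of the oblong hard-baked brown loaf: rigid, 96 mm long (x axis), 44 wide (y), 58 tall (z up), 150 g, top edges rounded. It sits with 4 mm play in an open cast-iron mould, 134 x 82 mm, 24 high, cavity 18 deep, that stands firm (a like mould is empty). The centre starts 35 mm above the counter, 11 above the mould's rim; 40 mm of the loaf stands free above the rim.
- rack_top (a point): Middle of the upper side of the steel wire cooling rack, 25 mm above the counter. The rack is 216 mm long (x axis) by 160 mm wide (y axis), its wires run along y, z is up; it stands firm. The loaf resting on it has its centre 29 mm above this point.
- round_bake_center (a point): Centre (half-way up) of the round bake, 64 mm across and 58 mm tall, of the same crust, in a round cast-iron mould of 92 mm. Not to be moved.
- square_bake_center (a point): Centre (half-way up) of the square bake, 60 x 60 mm and 58 mm tall, of the same crust, in a square cast-iron mould of 98 mm. Not to be moved.
There are look-alikes about, which are no part of the job. Leave any green or white look-alike of the part that bears loaf_center alone.

How it is judged:
On the way, in this order (a step that is already met when the one before it is completed fails the run):
1. the oblong loaf is lifted clear of its mould in the gripper, upright (height (world z) of loaf_center above 0.065 m and contact force between the fingers and loaf above 0.5 N and angle between loaf_center's own z axis and vertical below 0.35 rad), for 0.1 s.
2. still held, it is lowered to within 12 mm of the rack's middle wires (horizontal distance between loaf_center and rack_top below 0.035 m and z of loaf_center in the frame of rack_top below 0.041 m and contact force between the fingers and loaf above 0.5 N).
At the end, for the whole second after the job is handed in: The oblong loaf rests released and still on the wires of the cooling rack, upright within 10 degrees, its centre within 35 mm of the rack's middle and its length within 15 degrees of the rack's length; the round and the square bake are within 20 mm of where they started, in their moulds (horizontal distance between loaf_center and rack_top below 0.035 m and z of loaf_center in the frame of rack_top between 0.023 and 0.035 m and angle between loaf_center's own z axis and vertical below 0.17 rad and angle between the x axis of loaf_center and the x axis of rack_top, either way round below 0.26 rad and linear speed of loaf below 0.02 m/s and distance of each of round_bake_center, square_bake_center from where it was at the start of the episode below 0.02 m); the robot touches nothing.
It fails at once if the round or the square bake is pushed or lifted by more than 20 mm (distance of any of round_bake_center, square_bake_center from where it was at the start of the episode above 0.02 m).
It also fails if it takes over 38 s, if anything falls off the work surface, if the arm or the gripper's body presses on something with over 40 N, if the wrist force passes 120 N, or if a joint passes its speed limit or range.

## Working session

There is one attempt and no reset: what is moved stays moved. The work goes in short steps, Python scripts to look and compute and a tool call to move; the robot and the scene stay as the last step left them, time stands still between calls to the robot, and variables do not carry over. Pictures are saved under pics/ and viewed, about 8 in all and at most 12, crops included, and the job is handed in when it is done.

Besides the shell and the picture viewer there is one more tool, called after "Request:" by a JSON object that holds its "op" and its "data", one argument or row to a line. play_rows: Moves the arm, as the interface text tells. Its arguments: {"type":"object","properties":{"motion":{"type":"array"},"squeeze":{"type":"number"}},"required":["motion"]}

```bash
mkdir -p pics; cat > h.py <<'E'
from rig import *
import numpy as np, cv2
def snap(n,f):
    d=get_image(n); np.savez(f'pics/{f}.npz',**d); cv2.imwrite(f'pics/{f}.png',d['image'][:,:,::-1]); return d
def cloud(d):
    z=d['range_z']; v,u=np.mgrid[:z.shape[0],:z.shape[1]]; K=d['K']
    c=np.stack([(u-K[0,2])/K[0,0]*z,(v-K[1,2])/K[1,1]*z,z],-1)
    P=(c-d['t'])@d['R']; P[z==0]=np.nan; return P
E
python3 - <<'E'
from h import *
for n in('top','side'):
    d=snap(n,n+'1'); print(n,-d['R'].T@d['t'])
o=get_obs(); print(o['t'],o['tcp_pos'],o['ee_rot'],o['gripper_width'])
E
```

```text
top [0.33399867 0.0532131  1.37560215]
side [0.29299602 1.00529833 1.15371786]
0.1 [ 0.21402062 -0.63982063  0.25565491] [-3.09961486e+00 -5.04661587e-01  4.28453506e-04] 0.08567696166058533
```

View pics/top1.png

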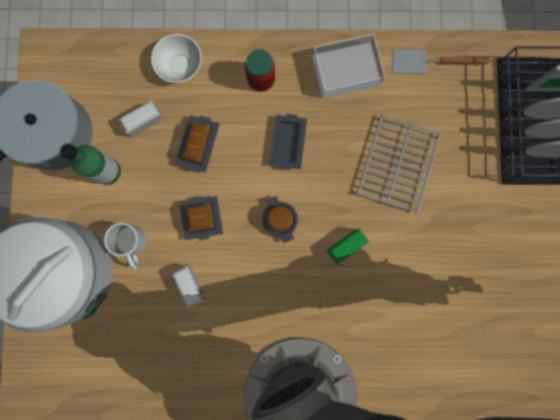

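View pics/side1.png

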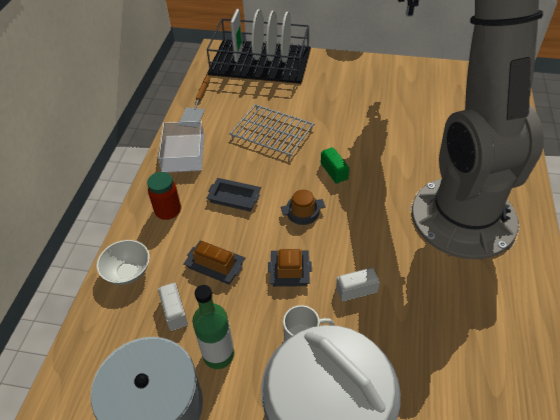

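Top view: the oblong brown loaf in its mould is at (197,144). The square bake is at (201,218), the round bake at (281,219), the empty mould at (289,142) and the rack at (398,164). Look-alikes are white at (140,118) and (188,286), and green at (348,246). The brown oblong one in the mould fits the description. I'll confirm it in a crop and measure from depth.

```bash
python3 - <<'E'
from h import *
d=dict(np.load('pics/top1.npz')); P=cloud(d); im=d['image'].astype(int)
def box(name,r,c,lo,hi,brown=False):
    S=P[r[0]:r[1],c[0]:c[1]]; I=im[r[0]:r[1],c[0]:c[1]]
    m=(S[...,2]>lo)&(S[...,2]<hi)
    if brown: m&=(I[...,0]-I[...,2]>25)
    Q=S[m]; b=cv2.minAreaRect((Q[:,:2]*1000).astype(np.float32))
    p=cv2.boxPoints(b); 
    e=(p[1]-p[0],p[2]-p[1]); e=max(e,key=np.linalg.norm)
    print(name,m.sum(),'c',np.round(b[0],1),'size',np.round(b[1],1),'long axis deg',round(np.degrees(np.arctan2(e[1],e[0])),1),'z',np.round(np.nanpercentile(Q[:,2],[2,50,98]),4),'mean',Q[:,:2].mean(0).round(4))
box('loaf',(105,180),(165,230),.045,.09,True)
box('mould+loaf',(105,180),(165,230),.012,.09)
box('square',(190,245),(172,230),.045,.09)
box('round',(190,245),(255,305),.045,.09)
box('empty',(105,180),(260,315),.012,.05)
box('rack',(105,222),(345,450),.014,.04)
print('table',np.nanmedian(P[250:330,220:320,2]))
a=cv2.resize(d['image'][95:255,155:320],None,fx=4,fy=3.7,interpolation=cv2.INTER_CUBIC)[:,:,::-1]
b=cv2.resize(d['image'][100:225,345:455],(0,0),fx=4,fy=4)[:,:,::-1]
cv2.imwrite('pics/c1.png',cv2.resize(d['image'][95:255,155:320],None,fx=3.6,fy=3.6,interpolation=cv2.INTER_CUBIC)[:,:,::-1])
E
```

```text
loaf 665 c [629.1 264.8] size [44.8 96.1] long axis deg -14.8 z [0.0491 0.0617 0.0686] mean [0.6266 0.2631]
mould+loaf 1659 c [630.3 265.5] size [ 83.6 146.6] long axis deg -15.0 z [0.0174 0.0267 0.0669] mean [0.6264 0.263 ]
square 594 c [438.3 251.8] size [60.4 60.5] long axis deg -79.5 z [0.0492 0.0616 0.0679] mean [0.4373 0.2505]
round 514 c [435.7  52. ] size [62.1 59.9] long axis deg 89.6 z [0.0502 0.0622 0.0682] mean [0.4352 0.0526]
empty 912 c [635.8  31.9] size [ 81.9 146.5] long axis deg -6.9 z [0.0163 0.0228 0.0285] mean [0.6358 0.032 ]
rack 1818 c [ 581.3 -253.5] size [162.6 220.6] long axis deg -17.3 z [0.0163 0.0228 0.029 ] mean [ 0.5813 -0.2529]
table -0.0008154615182646699
```

View pics/c1.png

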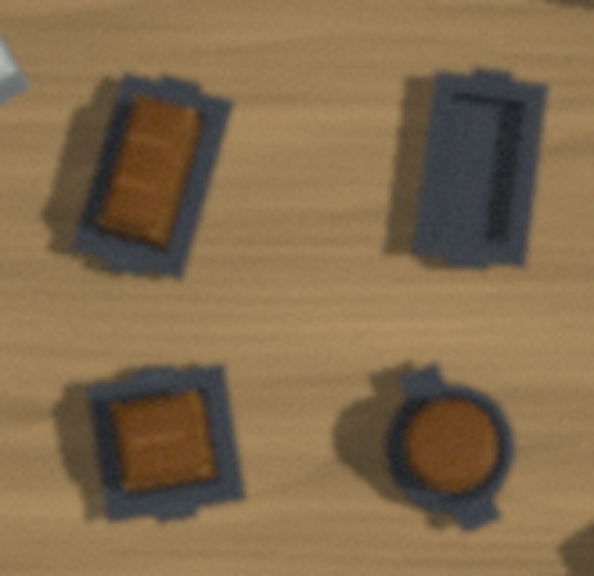

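Confirmed: the brown loaf sits in its mould with a footprint of 96x45 mm, centred at (0.629, 0.265), its length at -15°. Heights and sizes match the description. The rack centre is (0.581, -0.253), at -17°. I'll travel at the present height, translating first and turning afterwards.

Request:
{"op": "play_rows", "data": {
  "motion": [
    [[24.5,-12.4,0],[0,0,0],1],
    [[24.5,-12.4,0],[0,0,0],1],
    [[24.5,-12.4,0],[0,0,0],1],
    [[24.5,-12.4,0],[0,0,0],1],
    [[24.5,-12.4,0],[0,0,0],1],
    [[24.5,-12.4,0],[0,0,0],1],
    [[24.5,-12.4,0],[0,0,0],1],
    [[24.5,-12.4,0],[0,0,0],1],
    [[24.5,-12.4,0],[0,0,0],1],
    [[24.5,-12.4,0],[0,0,0],1]
  ]
}}

```text
t: 0.93
tcp_pos: [0.4077, -0.4436, 0.2561]
ee_rot: [-3.1, -0.505, 0.0]
ft_force: [0.4, -0.9, 0.4]
gripper_width: 0.0855
```

Request:
{"op": "play_rows", "data": {
  "motion": [
    [[24.5,-12.4,0],[0,0,0],1],
    [[24.5,-12.4,0],[0,0,0],1],
    [[24.5,-12.4,0],[0,0,0],1],
    [[24.5,-12.4,0],[0,0,0],1],
    [[24.5,-12.4,0],[0,0,0],1],
    [[24.5,-12.4,0],[0,0,0],1],
    [[24.5,-12.4,0],[0,0,0],1],
    [[24.5,-12.4,0],[0,0,0],1],
    [[24.5,-12.4,0],[0,0,0],1],
    [[24.5,-12.4,0],[0,0,0],1]
  ]
}}

```text
t: 1.77
tcp_pos: [0.6008, -0.2484, 0.256]
ee_rot: [-3.1, -0.505, 0.001]
ft_force: [0.2, -0.1, -0.6]
gripper_width: 0.0852
```

Request:
{"op": "play_rows", "data": {
  "motion": [
    [[9.5,-24,0],[0,0,0],1],
    [[9.5,-24,0],[0,0,0],1],
    [[9.5,-24,0],[0,0,0],1],
    [[9.5,-24,0],[0,0,0],1],
    [[9.5,-24,0],[0,0,0],1],
    [[9.5,-24,0],[0,0,0],1],
    [[9.5,-24,0],[0,0,0],1],
    [[9.5,-24,0],[0,0,0],1],
    [[9.5,-24,0],[0,0,0],1],
    [[9.5,-24,0],[0,0,0],1]
  ]
}}

```text
t: 2.6
tcp_pos: [0.6138, 0.0094, 0.2561]
ee_rot: [-3.101, -0.505, 0.001]
ft_force: [0.7, 0.2, -0.0]
gripper_width: 0.0856
```

Request:
{"op": "play_rows", "data": {
  "motion": [
    [[9.5,-24,0],[0,0,0],1],
    [[9.5,-24,0],[0,0,0],1],
    [[9.5,-24,0],[0,0,0],1],
    [[9.5,-24,0],[0,0,0],1],
    [[9.5,-24,0],[0,0,0],1],
    [[9.5,-24,0],[0,0,0],1],
    [[9.5,-24,0],[0,0,0],1],
    [[9.5,-24,0],[0,0,0],1],
    [[9.5,-24,0],[0,0,0],1],
    [[9.5,-24,0],[0,0,0],1]
  ]
}}

```text
t: 3.43
tcp_pos: [0.6279, 0.2671, 0.256]
ee_rot: [3.101, 0.505, -0.001]
ft_force: [-0.1, 0.3, 1.1]
gripper_width: 0.0855
```

Request:
{"op": "play_rows", "data": {
  "motion": [
    [[0,0,0],[0,0,-0.1],1],
    [[0,0,0],[0,0,-0.1],1],
    [[0,0,0],[0,0,-0.1],1],
    [[0,0,0],[0,0,-0.1],1],
    [[0,0,0],[0,0,-0.1],1],
    [[0,0,0],[0,0,-0.1],1],
    [[0,0,0],[0,0,-0.1],1],
    [[0,0,0],[0,0,-0.1],1],
    [[0,0,0],[0,0,-0.1],1],
    [[0,0,0],[0,0,-0.1],1]
  ]
}}

```text
t: 4.27
tcp_pos: [0.6279, 0.2658, 0.2559]
ee_rot: [-2.474, -1.936, 0.001]
ft_force: [0.0, 0.7, -0.7]
gripper_width: 0.0856
```

```bash
python3 -c "
from h import *
o=get_obs();print(o['q'].__repr__(),o['tcp_pos'],o['ee_rot'])"
```

```text
array([-0.13589361,  0.48356717, -0.5035712 ,  1.56025806,  0.24682335,
        1.16225204, -0.93276991]) [0.62794422 0.26583053 0.25593493] [-2.47428226e+00 -1.93553594e+00  1.03300113e-03]
```

Request:
{"op": "play_rows", "data": {
  "motion": [
    [[0,0,0],[0,0,-0.1],1],
    [[0,0,0],[0,0,-0.1],1],
    [[0,0,0],[0,0,-0.1],1],
    [[0,0,0],[0,0,-0.1],1],
    [[0,0,0],[0,0,-0.1],1],
    [[0,0,0],[0,0,-0.1],1],
    [[0,0,0],[0,0,-0.1],1],
    [[0,0,0],[0,0,-0.1],1],
    [[0,0,0],[0,0,-0.1],1],
    [[0,0,0],[0,0,-0.1],1]
  ]
}}

```text
t: 5.1
tcp_pos: [0.6279, 0.2658, 0.256]
ee_rot: [-1.243, -2.885, 0.001]
ft_force: [0.4, -0.3, 0.2]
gripper_width: 0.0854
```

Request:
{"op": "play_rows", "data": {
  "motion": [
    [[0,0,0],[0,0,-0.1],1],
    [[0,0,0],[0,0,-0.1],1],
    [[0,0,0],[0,0,-0.1],1],
    [[0,0,0],[0,0,-0.1],1],
    [[0,0,0],[0,0,-0.1],1],
    [[0,0,0],[0,0,-0.055],1],
    [[0,0,25],[0,0,0],1],
    [[0,0,25],[0,0,0],1],
    [[0,0,25],[0,0,0],1],
    [[0,0,0],[0,0,0],1]
  ]
}}

```text
t: 5.93
tcp_pos: [0.6263, 0.2643, 0.1763]
ee_rot: [-0.413, -3.109, 0.006]
ft_force: [-1.1, 0.7, 0.1]
gripper_width: 0.0852
```

```bash
python3 - <<'E'
from h import *
o=get_obs();print(o['t'],o['q'],o['tcp_pos'],o['ee_rot'])
r=o['ee_rot'];print(np.degrees(2*np.arctan2(r[1],r[0])))
d=snap('side','side2'); s=snap('top','top2')
a=cv2.resize(d['image'][180:300,150:310],None,fx=3.5,fy=3.5,interpolation=cv2.INTER_CUBIC)
cv2.imwrite('pics/c2.png',a[:,:,::-1])
E
```

```text
5.9333 [ 0.05174653  0.63376158 -0.7920294   1.62070634  0.49008174  1.10376672
  0.4351648 ] [0.62625242 0.2643281  0.17627145] [-0.4125045  -3.10869295  0.00561676]
-195.11728345355874
```

View pics/c2.png

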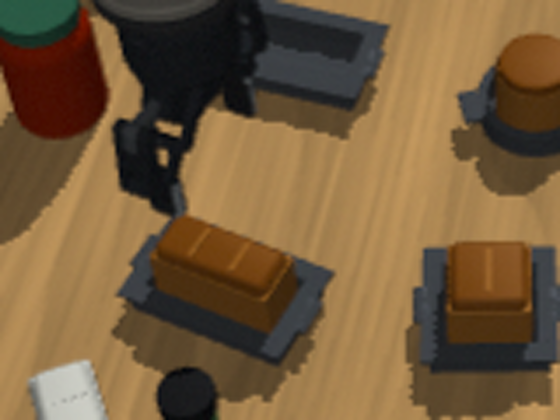

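The crop shows the jaws open above the loaf, astride its width, with a finger at about (150,165) and the loaf at (225,270). I'll cross-check the loaf centre with the side camera.

```bash
python3 - <<'E'
from h import *
def rect(f,r,c,lo,hi):
    d=dict(np.load(f'pics/{f}.npz'));P=cloud(d)[r[0]:r[1],c[0]:c[1]];I=d['image'][r[0]:r[1],c[0]:c[1]].astype(int)
    m=(P[...,2]>lo)&(P[...,2]<hi)
    if hi>.05: m&=(I[...,0]-I[...,2]>25)
    b=cv2.minAreaRect((P[m][:,:2]*1000).astype(np.float32));print(f,b,np.percentile(P[m][:,2],[50,98]))
rect('side1',(235,285),(180,250),.045,.09)
rect('side1',(100,165),(225,320),.016,.04)
E
```

```text
side1 ((627.9495239257812, 267.0263977050781), (45.95021438598633, 96.16194152832031), 75.77379608154297) [0.06216007 0.06822263]
side1 ((580.6735229492188, -253.86669921875), (169.83656311035156, 223.23680114746094), 72.94685363769531) [0.02372089 0.02997401]
```

Request:
{"op": "play_rows", "data": {
  "motion": [
    [[0,0,0],[0,0,0],1],
    [[0,0,20],[0,0,0],1],
    [[0,0,20],[0,0,0],1],
    [[0,0,20],[0,0,0],1],
    [[0,0,15],[0,0,0],1],
    [[0,0,10],[0,0,0],1],
    [[0,0,10],[0,0,0],1],
    [[0,0,5],[0,0,0],1],
    [[0,0,0],[0,0,0],1],
    [[0,0,0],[0,0,0],1]
  ]
}}

```text
t: 6.87
tcp_pos: [0.6283, 0.2662, 0.0819]
ee_rot: [0.413, 3.114, 0.001]
ft_force: [0.1, -0.0, -0.3]
gripper_width: 0.0855
```

```bash
python3 - <<'E'
from h import *
o=get_obs();print(o['t'],o['q'],o['tcp_pos'],o['ee_rot'],o['ft_force'])
d=snap('side','side3')
a=cv2.resize(d['image'][180:300,150:310],None,fx=3.5,fy=3.5,interpolation=cv2.INTER_CUBIC)
cv2.imwrite('pics/c3.png',a[:,:,::-1])
E
```

```text
6.8667 [ 0.01170918  0.73385949 -0.73321501  1.6775743   0.57937038  0.95895821
  0.37001328] [0.6283003  0.26624584 0.08187017] [4.13074722e-01 3.11394541e+00 6.23030286e-04] [ 0.1174194  -0.04421841 -0.30017756]
```

View pics/c3.png

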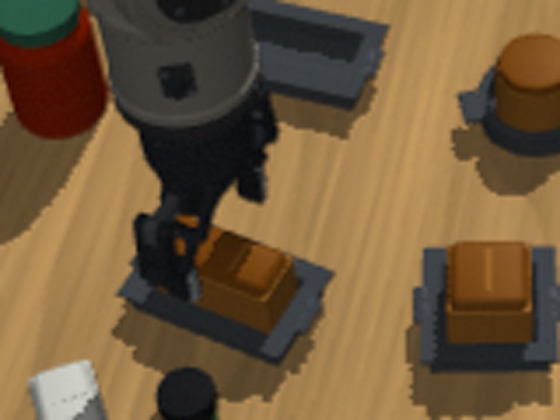

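Near finger's tip is at crop (190,295), which could be left of the loaf's middle. I'll check by projecting the expected points.

```bash
python3 - <<'E'
from h import *
d=dict(np.load('pics/side3.npz'));P=cloud(d)
def pr(X):
    c=d['R']@np.array(X)+d['t'];p=d['K']@c;p=p[:2]/p[2];return ((p-[150,180])*3.5).round()
u=np.array([.26,.9655])
for s in(1,-1):
  for z in(.057,.07): print('tip',s,z,pr([*(np.array([.6283,.2662])+s*u*.046),z]))
print('loaf top',pr([.6285,.266,.064]))
S=P[240:275,185:215]; m=(S[...,2]>.05)&(S[...,2]<.14)&(d['image'][240:275,185:215].max(-1)<75)
Q=S[m]; w=(Q[:,:2]-[.6283,.2662]); a=w@u; b=w@[.9655,-.26]
k=a>.03
print(k.sum(),'across',np.percentile(a[k],[5,50,95]),'along',np.percentile(b[k],[2,50,98]),'z',np.percentile(Q[k,2],[2,50,98]))
E
```

```text
tip 1 0.057 [187. 305.]
tip 1 0.07 [184. 294.]
tip -1 0.057 [252. 208.]
tip -1 0.07 [250. 197.]
loaf top [219. 250.]
201 across [0.03534686 0.05253356 0.07274398] along [-0.01826073 -0.00944435  0.00895639] z [0.07827713 0.12499211 0.13928114]
```

The fingers are where they should be and the loaf is centred between them. I'll lower 25 mm and close.

Request:
{"op": "play_rows", "data": {
  "motion": [
    [[0,0,10],[0,0,0],1],
    [[0,0,10],[0,0,0],1],
    [[0,0,5],[0,0,0],1],
    [[0,0,0],[0,0,0],1],
    [[0,0,0],[0,0,0],1],
    [[0,0,0],[0,0,0],-1],
    [[0,0,0],[0,0,0],-1],
    [[0,0,0],[0,0,0],-1],
    [[0,0,0],[0,0,0],-1],
    [[0,0,0],[0,0,0],-1]
  ],
  "squeeze": 40
}}

```text
t: 7.75
tcp_pos: [0.6283, 0.2662, 0.0568]
ee_rot: [0.413, 3.114, 0.001]
ft_force: [-0.1, 0.2, 4.5]
gripper_width: 0.0435
```

Request:
{"op": "play_rows", "data": {
  "motion": [
    [[0,0,0],[0,0,0],-1],
    [[0,0,0],[0,0,0],-1],
    [[0,0,0],[0,0,0],-1],
    [[0,0,0],[0,0,0],-1],
    [[0,0,0],[0,0,0],-1],
    [[0,0,0],[0,0,0],-1]
  ]
}}

```text
t: 8.25
tcp_pos: [0.6283, 0.2662, 0.0568]
ee_rot: [0.413, 3.114, 0.001]
ft_force: [-1.3, -0.1, 6.0]
gripper_width: 0.0431
```

Request:
{"op": "play_rows", "data": {
  "motion": [
    [[0,0,-3],[0,0,0],-1],
    [[0,0,-5],[0,0,0],-1],
    [[0,0,-7],[0,0,0],-1],
    [[0,0,-10],[0,0,0],-1],
    [[0,0,-10],[0,0,0],-1],
    [[0,0,-10],[0,0,0],-1],
    [[0,0,-10],[0,0,0],-1],
    [[0,0,-5],[0,0,0],-1],
    [[0,0,0],[0,0,0],-1],
    [[0,0,0],[0,0,0],-1]
  ]
}}

```text
t: 9.08
tcp_pos: [0.6282, 0.2659, 0.1166]
ee_rot: [0.413, 3.114, 0.0]
ft_force: [0.4, -0.1, -1.3]
gripper_width: 0.0433
```

```bash
python3 - <<'E'
from h import *
o=get_obs();print(o['t'],o['q'],o['tcp_pos'],o['ft_force'],o['gripper_width'])
d=snap('side','side4')
a=cv2.resize(d['image'][160:300,150:310],None,fx=3.5,fy=3.5,interpolation=cv2.INTER_CUBIC)
cv2.imwrite('pics/c4.png',a[:,:,::-1])
E
```

```text
9.0833 [ 0.02749372  0.69513441 -0.75663309  1.66053664  0.54673701  1.00871062
  0.39353923] [0.62819384 0.26589591 0.11660791] [ 0.43456989 -0.09195613 -1.29404946] 0.043257449954631856
```

View pics/c4.png

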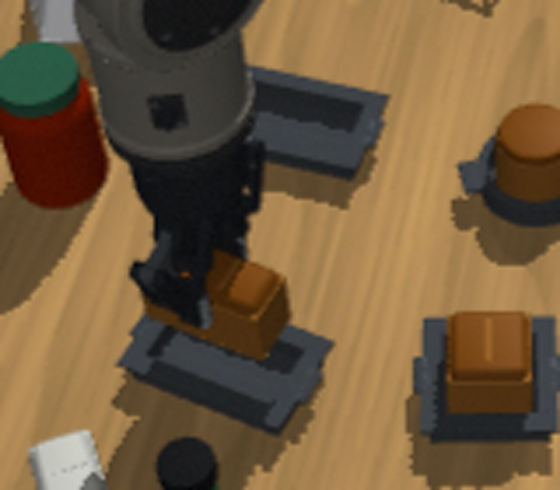

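The loaf is lifted clear of its mould at (215,310), upright in the jaws. The wrist force of -1.3 N matches its weight. Now I'll raise it and carry it to the rack.

Request:
{"op": "play_rows", "data": {
  "motion": [
    [[0,0,-10],[0,0,0],-1],
    [[0,0,-10],[0,0,0],-1],
    [[-2,-10,-10],[0,0,0],-1],
    [[-3,-18,0],[0,0,0],-1],
    [[-4,-23,0],[0,0,0],-1],
    [[-4,-23,0],[0,0,0],-1],
    [[-4,-23,0],[0,0,0],-1],
    [[-4,-23,0],[0,0,0],-1],
    [[-4,-23,0],[0,0,0],-1],
    [[-4,-23,0],[0,0,0],-1]
  ]
}}

```text
t: 9.97
tcp_pos: [0.6127, 0.0963, 0.1473]
ee_rot: [0.414, 3.113, -0.0]
ft_force: [1.0, 1.0, -2.5]
gripper_width: 0.0433
```

Request:
{"op": "play_rows", "data": {
  "motion": [
    [[-4,-23,0],[0,0,0],-1],
    [[-4,-23,0],[0,0,0],-1],
    [[-4,-23,0],[0,0,0],-1],
    [[-4,-23,0],[0,0,0],-1],
    [[-4,-23,0],[0,0,0],-1],
    [[-4,-23,0],[0,0,0],-1],
    [[-4,-23,0],[0,0,0],-1],
    [[-4,-23,0],[0,0,0],-1],
    [[-4,-23,0],[0,0,0],-1],
    [[-4,-23,0],[0,0,0],-1]
  ]
}}

```text
t: 10.8
tcp_pos: [0.591, -0.1362, 0.1474]
ee_rot: [0.414, 3.113, -0.001]
ft_force: [0.7, 0.2, -2.3]
gripper_width: 0.0429
```

Request:
{"op": "play_rows", "data": {
  "motion": [
    [[-4,-23,0],[0,0,0],-1],
    [[-4,-23,0],[0,0,0],-1],
    [[-4,-20,0],[0,0,0],-1],
    [[-3,-12,0],[0,0,0],-1],
    [[-1,0,0],[0,0,0.022],-1],
    [[0,0,0],[0,0,0.022],-1],
    [[0,0,0],[0,0,0],-1],
    [[0,0,0],[0,0,0],-1]
  ]
}}

```text
t: 11.47
tcp_pos: [0.5868, -0.2124, 0.1467]
ee_rot: [0.479, 3.105, 0.001]
ft_force: [-0.3, 0.2, -2.3]
gripper_width: 0.0433
```

```bash
python3 - <<'E'
from h import *
o=get_obs();r=o['ee_rot'];print(o['t'],o['tcp_pos'],r,o['ft_force'],o['gripper_width'])
a=2*np.arctan2(r[1],r[0]);tx=np.array([np.cos(a),np.sin(a)]);ty=np.array([np.sin(a),-np.cos(a)])
w=(np.array([.581,-.2537])-o['tcp_pos'][:2])*1000
print('angle',np.degrees(a),'to go',w@tx,w@ty)
d=snap('side','side5');P=cloud(d);im=d['image'].astype(int)
S=P[70:180,200:340];I=im[70:180,200:340]
m=(I[...,0]-I[...,2]>45)&(S[...,2]>.05)&(S[...,2]<.16)
for nm,c in (('z',S[m][:,2]),('x',S[m][:,0]),('y',S[m][:,1])): print(nm,np.percentile(c,[1,50,99]))
cv2.imwrite('pics/c5.png',cv2.resize(d['image'][50:190,190:350],None,fx=3.5,fy=3.5,interpolation=cv2.INTER_CUBIC)[:,:,::-1])
E
```

```text
11.4667 [ 0.58676116 -0.21242316  0.14666926] [4.79078561e-01 3.10457856e+00 5.21407333e-04] [-0.32836702  0.20405645 -2.29918603] 0.0432520375381963
angle 162.45535705178165 to go -6.9496936480046685 -41.093430705949224
z [0.09651971 0.13194536 0.15729166]
x [0.53579228 0.5674355  0.63606867]
y [-0.22509618 -0.1961859  -0.17488353]
```

View pics/c5.png

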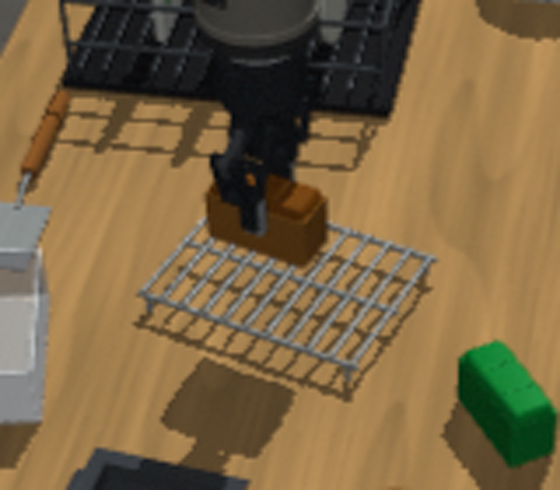

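The loaf is held level above the rack's near part at (265,215), parallel to its length. It has 41 mm to go across the rack and 7 mm along it, then down in steps.

Request:
{"op": "play_rows", "data": {
  "motion": [
    [[-2,-13,0],[0,0,0],-1],
    [[-3,-18,0],[0,0,0],-1],
    [[-2,-10,0],[0,0,0],-1],
    [[0,0,10],[0,0,0],-1],
    [[0,0,15],[0,0,0],-1],
    [[0,0,15],[0,0,0],-1],
    [[0,0,10],[0,0,0],-1],
    [[0,0,8],[0,0,0],-1],
    [[0,0,4],[0,0,0],-1],
    [[0,0,0],[0,0,0],-1]
  ]
}}

```text
t: 12.35
tcp_pos: [0.5805, -0.2543, 0.0831]
ee_rot: [-0.48, -3.103, -0.001]
ft_force: [-0.1, -0.2, -0.7]
gripper_width: 0.0431
```

Request:
{"op": "play_rows", "data": {
  "motion": [
    [[0,0,2],[0,0,0],-1],
    [[0,0,2],[0,0,0],-1],
    [[0,0,0],[0,0,0],-1],
    [[0,0,0],[0,0,0],-1]
  ]
}}

```text
t: 12.68
tcp_pos: [0.5809, -0.2551, 0.0806]
ee_rot: [0.482, 3.104, -0.0]
ft_force: [-0.1, 0.3, -1.9]
gripper_width: 0.0433
```

```bash
python3 - <<'E'
from h import *
o=get_obs();print(o['t'],o['tcp_pos'],o['ft_force'],o['gripper_width'])
d=snap('side','side6')
cv2.imwrite('pics/c6.png',cv2.resize(d['image'][50:190,190:350],None,fx=3.5,fy=3.5,interpolation=cv2.INTER_CUBIC)[:,:,::-1])
E
```

```text
12.6833 [ 0.58091113 -0.25507825  0.08063451] [-0.06662801  0.34403594 -1.8813225 ] 0.043297283789718796
```

View pics/c6.png

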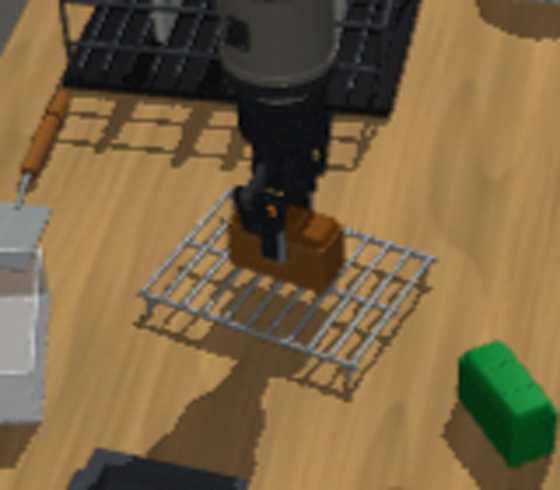

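The loaf is central on the rack at (285,250) and still just above the wires. I'll lower it in 1 mm steps until contact shows.

Request:
{"op": "play_rows", "data": {
  "motion": [
    [[0,0,1],[0,0,0],-1],
    [[0,0,1],[0,0,0],-1],
    [[0,0,1],[0,0,0],-1],
    [[0,0,0],[0,0,0],-1],
    [[0,0,0],[0,0,0],-1]
  ]
}}

```text
t: 13.15
tcp_pos: [0.5807, -0.2549, 0.0772]
ee_rot: [-0.482, -3.104, -0.0]
ft_force: [0.7, 0.6, -1.9]
gripper_width: 0.0434
```

Request:
{"op": "play_rows", "data": {
  "motion": [
    [[0,0,1],[0,0,0],-1],
    [[0,0,0],[0,0,0],-1],
    [[0,0,0],[0,0,0],-1]
  ]
}}

```text
t: 13.4
tcp_pos: [0.5807, -0.255, 0.0763]
ee_rot: [-0.482, -3.104, -0.0]
ft_force: [-0.7, -0.2, -2.2]
gripper_width: 0.0435
```

Request:
{"op": "play_rows", "data": {
  "motion": [
    [[0,0,1],[0,0,0],-1],
    [[0,0,0],[0,0,0],-1],
    [[0,0,0],[0,0,0],-1]
  ]
}}

```text
t: 13.65
tcp_pos: [0.5809, -0.2549, 0.0758]
ee_rot: [0.482, 3.104, -0.0]
ft_force: [-2.6, 0.2, 5.2]
gripper_width: 0.0431
```

Request:
{"op": "play_rows", "data": {
  "motion": [
    [[0,0,1],[0,0,0],-1],
    [[0,0,0],[0,0,0],-1],
    [[0,0,0],[0,0,0],-1]
  ]
}}

```text
t: 13.9
tcp_pos: [0.581, -0.255, 0.0757]
ee_rot: [0.482, 3.104, -0.001]
ft_force: [-9.0, 1.8, 20.9]
gripper_width: 0.0431
```

Contact came at 0.0758, as expected. I'll ease off 1 mm, open and rise.

Request:
{"op": "play_rows", "data": {
  "motion": [
    [[0,0,-1],[0,0,0],-1],
    [[0,0,0],[0,0,0],-1],
    [[0,0,0],[0,0,0],0.1],
    [[0,0,0],[0,0,0],0.2],
    [[0,0,0],[0,0,0],0.4],
    [[0,0,0],[0,0,0],0.7],
    [[0,0,0],[0,0,0],1],
    [[0,0,0],[0,0,0],1],
    [[0,0,0],[0,0,0],1],
    [[0,0,0],[0,0,0],1]
  ]
}}

```text
t: 14.73
tcp_pos: [0.5808, -0.255, 0.0753]
ee_rot: [-0.482, -3.104, -0.0]
ft_force: [-0.2, 1.0, -0.4]
gripper_width: 0.0853
```

Request:
{"op": "play_rows", "data": {
  "motion": [
    [[0,0,0],[0,0,0],1],
    [[0,0,-5],[0,0,0],1],
    [[0,0,-10],[0,0,0],1],
    [[0,0,-20],[0,0,0],1],
    [[0,0,-25],[0,0,0],1],
    [[0,0,-25],[0,0,0],1],
    [[0,0,-25],[0,0,0],1],
    [[0,0,-25],[0,0,0],1],
    [[0,0,0],[0,0,0],1],
    [[0,0,0],[0,0,0],1]
  ]
}}

```text
t: 15.57
tcp_pos: [0.5815, -0.2551, 0.2127]
ee_rot: [0.481, 3.101, -0.002]
ft_force: [-0.5, 0.3, -0.8]
gripper_width: 0.0854
```

```bash
python3 - <<'E'
from h import *
o=get_obs();print(o['t'],o['tcp_pos'],o['ft_force'],o['gripper_width'])
d=snap('side','side7');P=cloud(d);I=d['image'].astype(int)
S=P[90:180,220:320];I=I[90:180,220:320];m=(I[...,0]-I[...,2]>25)&(S[...,2]>.045)&(S[...,2]<.12)
print(cv2.minAreaRect((S[m][:,:2]*1000).astype(np.float32)),np.percentile(S[m][:,2],[50,98]))
cv2.imwrite('pics/c7.png',cv2.resize(d['image'][50:210,190:350],None,fx=3.5,fy=3.5,interpolation=cv2.INTER_CUBIC)[:,:,::-1])
E
```

```text
15.5667 [ 0.58149146 -0.25510833  0.21266015] [-0.53504874  0.25995872 -0.81523941] 0.0854060102983238
((581.403564453125, -252.59176635742188), (50.5440673828125, 100.94214630126953), 75.18730163574219) [0.0761559  0.08738978]
```

View pics/c7.png

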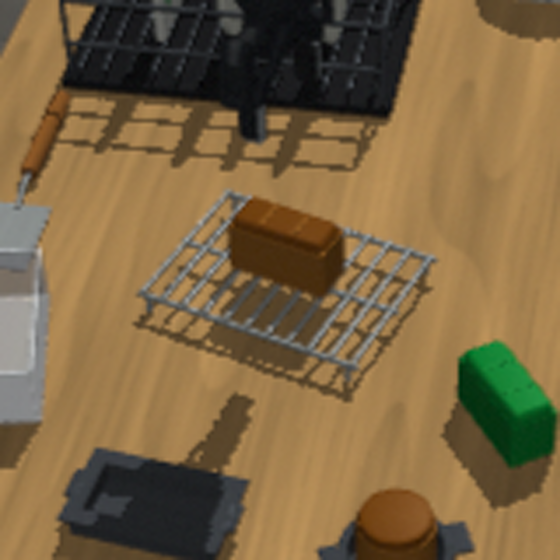

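The loaf stands upright and released in the middle of the rack at (285,248). Its centre is (0.581, -0.253), within about 2 mm of the rack's middle, and it lies about 2° off the rack's length. The gripper is well clear, so I'm handing in.

```bash
python3 -c "
from h import *
print(close_job())"
```

```text
the job is handed in; nothing more can be done
None
```

I lifted the brown oblong loaf straight up out of its mould and lowered it onto the wires until contact at TCP height 0.0758 m. I then eased off 1 mm, opened the gripper and rose clear. The job was handed in at about 15.6 s.

- **Position:** the last check put the loaf at (0.581, -0.253), within about 2 mm of the rack's middle. It is upright, and its long axis is about 2° off the rack's.
- **Height:** the loaf's top measured about 0.087 m, against an expected 0.083 m. That is within the depth noise.
- **Contact force:** the last 1 mm step down pressed the loaf on the wires with about 21 N before I eased off.
- **Other bakes:** the gripper never went near the round and square bakes. The round one shows in its mould in the last crop. I last saw the square one, in its mould, just after the lift, and did not re-measure either at the end.

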